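# Feed one lens cap and slide it into the empty lane

### The job

Press the cap feeder's plunger fully down once and let it spring back up, so that just one lens cap comes out of the mouth. Then push that cap along the worktop, without picking it up, into the empty one of the two rail lanes and leave it there, lying flat between the rails and wholly within their ends. Leave everything else where it is.

Things in the scene. Friction and masses are not known exactly. Their poses are not given: they have to be found in the camera images.
- feeder: Fixed lens-cap feeder, aluminium and black plastic. Origin: on the worktop under the centre of its magazine, a 45 mm square, 42 mm high upright tube (bore 37 mm, no floor) holding three stacked caps. Behind it, x = 22 to 82 mm, a black housing 42 mm wide, 48 mm high; feet reach 41 mm to either side (y), 10 mm high. The mouth is in the tube's front, on the feeder's own -x side.
- feeder_out (a point): Point on the worktop 55 mm from the feeder's origin along its -x, 32 mm in front of the tube's face: about where the centre of an ejected cap comes to rest. The mouth is 13 mm high. As the plunger goes down, a pusher 24 mm wide and 8.5 mm high slides out of the mouth and drives the lowest cap here; it draws back as the plunger rises.
- plunger_top (a point): Centre of the top of the plunger's round black push head (30 mm across), 52 mm from the feeder's origin along its +x; 78 mm above the worktop at rest, 58 mm when fully down. The highest part of the feeder.
- plunger (a joint): How far the plunger is pressed down, m: 0 up (at rest), 0.020 at its stop. Sprung: about 3 N at the start, 7 N at the stop, plus some N of drag from the caps; it returns by itself when released. Each mm pressed moves the pusher 2.9 mm. Pressing a second time ejects a second cap.
- cap_1: The lowest cap in the feeder, the one to be ejected: a plain black disc-shaped lens cap, 34 mm across, 10.5 mm high, about 30 g, lying flat on the worktop. Origin at the centre of its underside; z is its axis.
- cap_2: The second cap in the feeder, same kind, resting on cap_1 (origin 10.5 mm above the worktop); after the ejection it drops to the worktop inside the magazine and stays there.
- cap_3: The third and top cap in the feeder, same kind; stays in the magazine.
- free_lane: The empty lane: two fixed parallel aluminium rails, each 80 mm long (along the lane's own y), 10 mm wide and 7 mm high, 64 mm clear between them (along its x); both ends are open and the floor is the bare worktop. Origin on the worktop at the middle of the lane. It stands to the left or the right of the feeder.
- busy_lane: The other, identical lane, on the other side of the feeder, in which a cap already lies. Same frame as free_lane.
- parked_cap: The cap that already lies in busy_lane, same kind as the others; to be left alone.
- spare_post: Bystander: bare steel post standing upright, 13 mm across, 51 mm high; origin at the centre of its underside.
- beam_block: Bystander: black rectangular block 50 x 35 x 30 mm (x, y, z).
- usb_box: Bystander: small blue box 28 x 55 x 18 mm (x, y, z), lying flat.
- lens_tube: Bystander: black tube standing upright, 32 mm across, 52 mm high.
- tape_roll: Bystander: roll of tape lying flat, 58 mm across, 19 mm high.
- dropper_bottle: Bystander: amber bottle with white cap, 32 mm across, 70 mm high.
- rotation_stage: Fixed furniture, always in the same place, right of the work: a dark upright disc on a foot, 145 mm across, reaching 215 mm above the worktop, at about x = 0.50 to 0.62, y = -0.31 to -0.20 m in the world; a thin rod runs from it at 100 mm height to about x = 0.79, y = 0.10 m. Go round or over it.

How it is judged:
On the way, in this order (a step that is already met when the one before it is completed fails the run):
1. the plunger is pressed down and the lowest cap is out of the mouth (value of joint plunger above 0.014 m and x of cap_1 in the frame of feeder below -0.038 m), for 0.05 s.
2. the plunger is back up and the next cap has dropped to the bottom of the magazine (value of joint plunger below 0.003 m and height (world z) of cap_2 below 0.004 m), for 0.1 s.
At the end, for the whole second after the job is handed in: cap_1 lies flat and at rest on the worktop in the empty lane, between the rails and wholly within their ends (centre within 23 mm of the lane's middle along the lane); the plunger is up; the other two caps are in the magazine, dropped to the bottom (all of step 2 and x of cap_1 in the frame of free_lane between -0.0165 and 0.0165 m and y of cap_1 in the frame of free_lane between -0.023 and 0.023 m and height (world z) of cap_1 below 0.003 m and angle between cap_1's own z axis and vertical below 0.1 rad and linear speed of cap_1 below 0.01 m/s and horizontal distance between each of cap_2, cap_3 and feeder below 0.006 m and height (world z) of cap_3 below 0.014 m); the robot touches nothing.
It fails at once if a second cap leaves the magazine (horizontal distance between any of cap_2, cap_3 and feeder above 0.01 m).
It fails at once if the ejected cap is lifted off the worktop or tipped up (height (world z) of cap_1 above 0.006 m or angle between cap_1's own z axis and vertical above 0.6 rad).
It fails at once if the cap already in the other lane is moved (distance of parked_cap from where it was at the start of the episode above 0.012 m).
It fails at once if a bystander is moved (distance of any of spare_post, beam_block, usb_box, lens_tube, tape_roll, dropper_bottle from where it was at the start of the episode above 0.02 m).
It also fails if it takes over 61 s, if anything falls off the work surface, if the arm or the gripper's body presses on something with over 40 N, if the wrist force passes 120 N, or if a joint passes its speed limit or range.

### The arm

A 6-joint arm with a two-finger parallel gripper is mounted at the origin on a cart in front of the work surface, level with it; the furniture and walls round the work are solid. World frame = base frame: x ahead of the robot, y to its left, z up, the work surface at z = 0. Lengths are in m, angles in rad, forces in N, time in s.
With the tool pointing down it reaches from about 0.25 to 0.775 m from the base axis. Payload 4 kg.
Tool frame: the origin (TCP) lies midway between the tips of the shut fingers; the grasp point (between the pads) lies grip_point_offset behind it (grip_point_offset is the distance from the TCP to the grasp point, in m); z points along the fingers, y is the line along which they close (so a half turn about z gives the same grasp; the last joint's range is limited). The gripper opens to 94 mm and grips with 3 to 60 N. Pads are 16 mm wide; open, the fingers measure 119 mm over their backs; the gripper's body (75 mm by 177 mm) begins 78 mm behind the grasp point.
Start: joints at [-1.329, 0.087, 1.371, -0, 1.684, -0.103], TCP at [0.186, -0.518, 0.206] pointing down, gripper open.
Joint ranges: [-3.1, 3.1], [-0.76, 2.03], [0.27, 2.55], [-1.08, 4.22], [0.17, 2.65], [-2.57, 2.57]. Speed limits (rad/s): [2.79, 2.79, 3.14, 3.14, 3.14, 3.14].

### API

Orientations are given as [roll, pitch, yaw] about the fixed x, y, z axes, in that order (R = Rz(yaw) Ry(pitch) Rx(roll)).
In Python, from bench import * gives the robot as it stands. The module is installed in compiled form; this text tells all that it offers.
- The arm moves only by the tool apply_moves, never from a script. Its argument "commands" is a list of rows, each a list of 7 numbers: the turn, a rotation vector about the world's x, y, z in rad, then the shift along the world's x, y, z in m, then the opening in per cent of the stroke, from 0 (shut) to 100 (fully open). In form: [[ax, ay, az, x, y, z, jaw], ...]. A call has exactly 5 rows; each row is the pose to reach, as a shift and turn from the pose commanded when the call began; what a row does not reach only later rows make up. A row lasts 1/10 s, in which the tool goes at most 50 mm and 8.59 degrees, less where a joint would pass 70% of its speed; a pose out of reach is approached as far as the arm can. A call with a gripper value outside its range is refused whole. The fingers move at their own pace and stop on an object; the grip force is fixed at half the most. Time passes only in rows, so rows that repeat a pose let the fingers close, or fill a call up. It gives the time, the measured TCP pose, the force, the opening and the grip force at its end, in the units of the state.
- get_obs(): the state, without advancing time (a new reading comes with each control period).
- snapshot(name): name is "scene" or "side" or "wrist"; returns a dict with "pixels" (400x640x3 uint8, red, green, blue), "vertical_fov" (degrees; the focal length in pixels is half the picture's height over the tangent of half this angle, whatever the lens; pixels are square), "cx", "cy" (the principal point, pixels), "k1" (the pictures are not rectified: a ray, as slopes to the right and down, at radius r is drawn at 1 + k1 r^2 times it, then the intrinsics apply), "rvec" (rotation vector, rad) and "tvec" (3), from world to camera coordinates, as OpenCV has them. Camera axes: x right, y down, z forward; pixel columns grow to the right and rows downward; lengths in m; the calibration is good to about 2 mm. A picture is of the moment at which its call begins. There is no depth.
- close_job(): hands the job in; it is judged then, once.
Trained networks look in the newest picture that a camera, given by its name, has taken for a name from the list of things; names that differ only in an ending like _2 or _b are one class to them, and where a whole thing is asked for, a point or a joint stands for the part that bears it (a point fixed in the world has none). Each returns a list of dicts, best first, with "score" (0 to 1); they miss things now and then, are a little off and sometimes report something else, mostly with a low value. They report only what shows in the picture. A call takes as long as a camera call.
- masks_of(camera, query): "mask" (400x640 bool, what is visible of it) and "extent" ([left, top, right, bottom] in pixels, round what is visible of it).
- place_of(camera, query): "pixel" ([column, row] in pixels: a listed point, or the origin of a listed thing).
The state is a dict: "time": time; "joint_positions": joint angles; "qvel": joint speeds; "joint_torque": joint torques, N m; "tool_pos": TCP position; "ee_rot": TCP orientation; "wrist_force": force on the tool from outside, world axes, zero at the start; "wrist_torque": the same for the moment, N m; "width": finger opening in m; "finger_force": force on a finger pad.
Only numpy, scipy, OpenCV 4.12 (cv2) and the standard library are available. Lean on these libraries where they do the work, as an engineer would, in place of code of your own. Each camera call takes 0.05 s, during which the arm holds its last target. There are 200 camera calls.

## Working session

There is one attempt and no reset: what is moved stays moved. The work goes in short steps, Python scripts to look and compute and a tool call to move; the robot and the scene stay as the last step left them, time stands still between calls to the robot, and variables do not carry over. Pictures are saved under pics/ and viewed, at most 10 in all, crops included, and the job is handed in when it is done.

Besides the shell and the picture viewer there is one more tool, called after "Emit:" as name(argument=value, ...) on one line, values as JSON. apply_moves: Moves the arm, as the interface text tells. Its arguments: {"type":"object","properties":{"commands":{"type":"array"}},"required":["commands"]}

```bash
mkdir -p pics
cat > h.py <<'E'
from bench import *
import numpy as np, cv2
def snap(n,f=None):
    s=snapshot(n)
    if f: cv2.imwrite('pics/'+f,cv2.cvtColor(s['pixels'],cv2.COLOR_RGB2BGR))
    return s
def KD(s):
    f=200/np.tan(np.radians(s['vertical_fov'])/2)
    return np.array([[f,0,s['cx']],[0,f,s['cy']],[0,0,1.]]),np.array([s['k1'],0,0,0.])
def ray(s,px):
    K,D=KD(s);u=cv2.undistortPoints(np.array([[px]],float),K,D)[0,0]
    R=cv2.Rodrigues(np.array(s['rvec'],float))[0];t=np.array(s['tvec'],float).ravel()
    d=R.T@np.array([u[0],u[1],1]);return -R.T@t,d
def at_z(s,px,z):
    c,d=ray(s,px);return c+d*(z-c[2])/d[2]
def proj(s,P):
    K,D=KD(s);return cv2.projectPoints(np.array(P,float).reshape(-1,3),np.array(s['rvec'],float),np.array(s['tvec'],float),K,D)[0][:,0]
E
python3 - <<'E'
from h import *
Z={'feeder':0,'feeder_out':0,'plunger_top':.078,'free_lane':0,'busy_lane':0,'parked_cap':0,'spare_post':0,'beam_block':0,'usb_box':0,'lens_tube':0,'tape_roll':0,'dropper_bottle':0}
for c in ['scene','side','wrist']:
    s=snap(c,c+'0.png')
    for q,z in Z.items():
        for r in place_of(c,q)[:2]:
            if r['score']>.3: print(c,q,round(r['score'],2),np.round(r['pixel']),at_z(s,r['pixel'],z).round(3))
print(get_obs())
E
```

```text
scene feeder 0.86 [311. 226.] [0.573 0.089 0.   ]
scene feeder_out 0.82 [326. 233.] [0.521 0.082 0.   ]
scene feeder_out 0.49 [390. 236.] [ 0.405 -0.029  0.   ]
scene plunger_top 0.66 [302. 193.] [0.62  0.081 0.078]
scene plunger_top 0.54 [245. 264.] [0.396 0.379 0.078]
scene free_lane 0.62 [248. 261.] [0.522 0.307 0.   ]
scene busy_lane 0.49 [372. 208.] [ 0.558 -0.117  0.   ]
scene parked_cap 0.56 [371. 207.] [ 0.566 -0.118  0.   ]
scene spare_post 0.73 [312. 227.] [0.569 0.087 0.   ]
scene spare_post 0.62 [316. 269.] [0.397 0.207 0.   ]
scene beam_block 0.65 [314. 266.] [0.409 0.203 0.   ]
scene usb_box 0.5 [389. 234.] [ 0.416 -0.04   0.   ]
scene usb_box 0.38 [314. 270.] [0.396 0.213 0.   ]
scene lens_tube 0.69 [310. 200.] [ 0.718 -0.017  0.   ]
scene tape_roll 0.55 [274. 291.] [0.383 0.326 0.   ]
side feeder 0.57 [314. 229.] [0.564 0.085 0.   ]
side feeder_out 0.88 [335. 235.] [0.504 0.098 0.   ]
side plunger_top 0.51 [291. 198.] [0.623 0.085 0.078]
side free_lane 0.4 [338. 196.] [ 0.551 -0.114  0.   ]
side busy_lane 0.39 [339. 199.] [ 0.543 -0.099  0.   ]
side parked_cap 0.42 [3
[... 452 characters left out ...]
 0.   ]
{'time': 1.95, 'joint_positions': array([-1.32907362e+00,  8.71780391e-02,  1.37069189e+00,  4.24518230e-06,
        1.68361867e+00, -1.03100091e-01]), 'qvel': array([ 0.00038721, -0.00241329,  0.00294605, -0.00058811,  0.00013762,
       -0.00036058]), 'joint_torque': array([ 5.69484428e-05, -3.40029359e+01, -3.02589655e+01,  7.18222023e-02,
        2.37341359e-02, -2.86229856e-06]), 'tool_pos': array([ 0.18591685, -0.51763931,  0.20552201]), 'ee_rot': array([3.14148872e+00, 6.51298321e-06, 3.44823272e-01]), 'wrist_force': array([-0.47181673,  0.56333393, -0.99057117]), 'wrist_torque': array([ 0.0176237 , -0.04842619, -0.06277766]), 'finger_force': 0.0, 'width': 0.09384848861531983}
```

View pics/scene0.png

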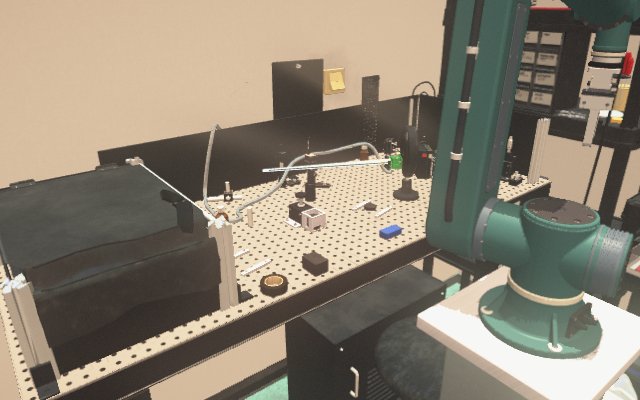

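View pics/side0.png

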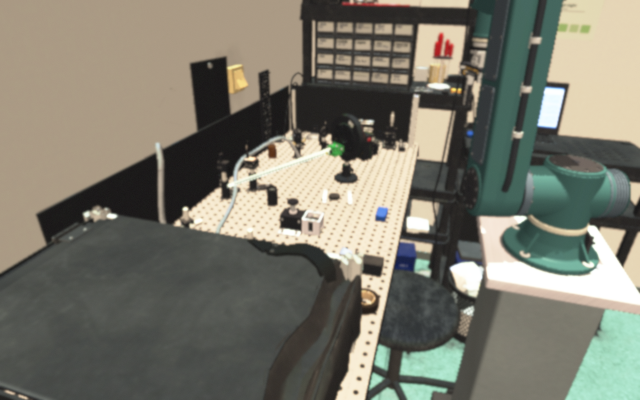

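The scene picture shows the feeder at about (311,220), the lane candidates at (250,263) on the left (empty) and (370,207) on the right (with a cap), and the post at (250,215). Next I move above the work for a wrist view.

Emit:
apply_moves(commands=[[0, 0, 0.1, 0.02, 0.02, 0.04, 50], [0, 0, 0.2, 0.04, 0.05, 0.08, 30], [0, 0, 0.35, 0.06, 0.09, 0.12, 20], [0, 0, 0.5, 0.08, 0.135, 0.14, 10], [0, 0, 0.64, 0.1, 0.18, 0.15, 0]])

```text
time: 2.45
tool_pos: [0.2802, -0.3511, 0.3539]
ee_rot: [3.138, 0.002, 0.99]
wrist_force: [0.2, -0.9, 0.0]
width: 0.0572
finger_force: 0.0
```

Emit:
apply_moves(commands=[[0, 0, 0.14, 0.02, 0.045, 0, 0], [0, 0, 0.28, 0.04, 0.09, 0, 0], [0, 0, 0.42, 0.06, 0.135, 0, 0], [0, 0, 0.5, 0.08, 0.18, 0, 0], [0, 0, 0.586, 0.1, 0.225, 0, 0]])

```text
time: 2.95
tool_pos: [0.3799, -0.125, 0.3517]
ee_rot: [3.14, 0.001, 1.574]
wrist_force: [1.3, -0.0, -0.0]
width: 0.0174
finger_force: 0.0
```

Emit:
apply_moves(commands=[[0, 0, 0, 0.01, 0.045, 0, 0], [0, 0, 0, 0.02, 0.09, 0, 0], [0, 0, 0, 0.02, 0.135, 0, 0], [0, 0, 0, 0.02, 0.18, 0, 0], [0, 0, 0, 0.02, 0.21, 0, 0]])

```text
time: 3.45
tool_pos: [0.399, 0.0857, 0.3515]
ee_rot: [3.141, -0.001, 1.573]
wrist_force: [0.6, -0.3, -0.3]
width: 0.0005
finger_force: 0.0
```

Run:
```python
from h import *
print(get_obs()['tool_pos'],get_obs()['ee_rot'],get_obs()['time'])
Z={'feeder':0,'feeder_out':0,'plunger_top':.078,'free_lane':0,'busy_lane':0,'parked_cap':0,'spare_post':0,'beam_block':0,'usb_box':0,'lens_tube':0,'tape_roll':0,'dropper_bottle':0}
for c in ['wrist']:
    s=snap(c,c+'1.png')
    print(ray(s,(320,200)))
    for q,z in Z.items():
        for r in place_of(c,q)[:2]:
            if r['score']>.3: print(c,q,round(r['score'],2),np.round(r['pixel']),at_z(s,r['pixel'],z).round(3))
```

```text
[0.39903767 0.08573336 0.351535  ] [ 3.14091710e+00 -5.62645515e-04  1.57334190e+00] 3.45
(array([0.39977892, 0.16410163, 0.53040473]), array([-0.00399607, -0.27100696, -0.96258101]))
wrist feeder 0.69 [319.  84.] [0.396 0.213 0.   ]
wrist feeder 0.64 [418. 158.] [0.57  0.091 0.   ]
wrist plunger_top 0.57 [469. 168.] [0.623 0.088 0.078]
wrist busy_lane 0.32 [504.  41.] [0.696 0.285 0.   ]
wrist parked_cap 0.51 [402. 258.] [ 0.556 -0.101  0.   ]
wrist spare_post 0.66 [487.  88.] [0.677 0.211 0.   ]
wrist beam_block 0.88 [318.  85.] [0.394 0.212 0.   ]
wrist usb_box 0.67 [326. 224.] [ 0.408 -0.032  0.   ]
wrist lens_tube 0.93 [496. 215.] [ 0.726 -0.013  0.   ]
wrist tape_roll 0.6 [314.  10.] [0.388 0.324 0.   ]
wrist dropper_bottle 0.9 [504.  44.] [0.698 0.28  0.   ]
```

View pics/wrist1.png

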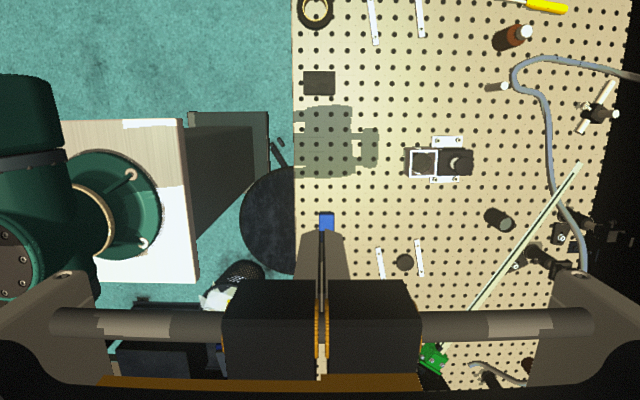

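The wrist picture shows the feeder tube at (423,162), the plunger head at (458,160), the free lane rails at (373,20) and (420,15), the busy lane at (402,262) and the post at (500,87). I'll go above the plunger.

Emit:
apply_moves(commands=[[0, 0, 0, 0.045, 0, -0.01, 0], [0, 0, 0, 0.09, 0, -0.025, 0], [0, 0, 0, 0.135, 0, -0.04, 0], [0, 0, 0, 0.18, 0.001, -0.06, 0], [0, 0, 0, 0.223, 0.001, -0.08, 0]])

```text
time: 4.6
tool_pos: [0.6245, 0.0838, 0.2704]
ee_rot: [3.141, -0.0, 1.57]
wrist_force: [0.3, -0.4, -1.0]
width: 0.0005
finger_force: 0.0
```

Emit:
apply_moves(commands=[[0, 0, 0, 0, 0, -0.045, 0], [0, 0, 0, 0, 0, -0.09, 0], [0, 0, 0, 0, 0, -0.135, 0], [0, 0, 0, 0, 0, -0.165, 0], [0, 0, 0, 0, 0, -0.175, 0]])

```text
time: 5.1
tool_pos: [0.6197, 0.0836, 0.0909]
ee_rot: [-3.133, 0.0, 1.57]
wrist_force: [-0.0, 0.1, -0.7]
width: 0.0005
finger_force: 0.0
```

Run:
```python
from h import *
print(get_obs()['tool_pos'],get_obs()['ee_rot'],get_obs()['time'])
s=snap('wrist','wrist2.png'); print(proj(s,[get_obs()['tool_pos'],[.622,.087,.078]]))
for q,z in {'feeder':0,'plunger_top':.078,'feeder_out':0,'spare_post':0}.items():
    for r in place_of('wrist',q)[:2]: print(q,r['score'],r['pixel'],at_z(s,r['pixel'],z).round(3))
```

```text
[0.61968525 0.08364309 0.0909115 ] [-3.13254715e+00  4.74107855e-04  1.57034471e+00] 5.1
[[320.67401284 242.87137299]
 [323.64312936 230.13429179]]
feeder 0.84 [263.7, 195.4] [0.567 0.09  0.   ]
plunger_top 0.89 [319.5, 227.8] [0.619 0.089 0.078]
spare_post 0.64 [391.2, 54.5] [0.677 0.21  0.   ]
```

View pics/wrist2.png

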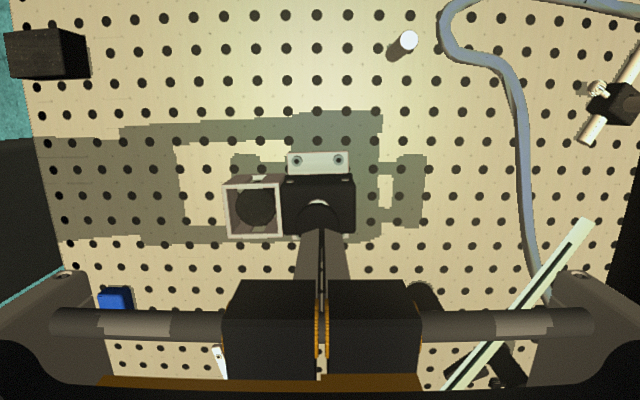

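The wrist picture shows the shut fingertips at (320,243) just short of the head centre at (320,228). I'll shift 4 mm in +y and press.

Emit:
apply_moves(commands=[[0, 0, 0, -0.001, 0.004, -0.01, 0], [0, 0, 0, -0.001, 0.004, -0.018, 0], [0, 0, 0, -0.001, 0.004, -0.024, 0], [0, 0, 0, -0.001, 0.004, -0.029, 0], [0, 0, 0, -0.001, 0.004, -0.034, 0]])

```text
time: 5.85
tool_pos: [0.6222, 0.0886, 0.0644]
ee_rot: [3.139, -0.001, 1.571]
wrist_force: [-2.2, -0.1, 7.7]
width: 0.0008
finger_force: 3.8
```

Emit:
apply_moves(commands=[[0, 0, 0, 0, 0, -0.003, 0], [0, 0, 0, 0, 0, -0.006, 0], [0, 0, 0, 0, 0, -0.006, 0], [0, 0, 0, 0, 0, -0.006, 0], [0, 0, 0, 0, 0, -0.006, 0]])

```text
time: 6.35
tool_pos: [0.6222, 0.0886, 0.0583]
ee_rot: [3.139, -0.001, 1.571]
wrist_force: [-1.8, 1.3, 6.8]
width: 0.0
finger_force: 3.5
```

Emit:
apply_moves(commands=[[0, 0, 0, 0, 0, -0.002, 0], [0, 0, 0, 0, 0, -0.002, 0], [0, 0, 0, 0, 0, -0.002, 0], [0, 0, 0, 0, 0, -0.002, 0], [0, 0, 0, 0, 0, -0.002, 0]])

```text
time: 6.85
tool_pos: [0.6223, 0.0887, 0.0582]
ee_rot: [3.138, -0.001, 1.571]
wrist_force: [-4.4, 0.2, 13.3]
width: 0.0005
finger_force: 6.6
```

Emit:
apply_moves(commands=[[0, 0, 0, 0, 0, 0.01, 0], [0, 0, 0, 0, 0, 0.02, 0], [0, 0, 0, 0, 0, 0.03, 0], [0, 0, 0, 0, 0, 0.06, 0], [0, 0, 0, 0, 0, 0.1, 0]])

```text
time: 7.35
tool_pos: [0.6194, 0.0878, 0.1518]
ee_rot: [-3.134, 0.001, 1.571]
wrist_force: [-0.0, 0.2, -0.0]
width: 0.0008
finger_force: 0.0
```

Emit:
apply_moves(commands=[[0, 0, 0, -0.03, 0, 0.04, 0], [0, 0, 0, -0.06, 0, 0.08, 0], [0, 0, 0, -0.09, 0.01, 0.12, 10], [0, 0, 0, -0.11, 0.03, 0.15, 20], [0, 0, 0, -0.12, 0.05, 0.15, 26]])

```text
time: 7.85
tool_pos: [0.5015, 0.1385, 0.3111]
ee_rot: [3.131, -0.002, 1.57]
wrist_force: [0.9, -0.6, 0.2]
width: 0.0212
finger_force: 0.0
```

Run:
```python
from h import *
o=get_obs();print(o['tool_pos'],o['ee_rot'],o['time'],o['width'])
s=snap('wrist','wrist3.png')
for q,z in {'feeder':0,'plunger_top':.078,'feeder_out':0,'cap_1':0,'free_lane':0,'beam_block':0,'tape_roll':0,'spare_post':0}.items():
    for r in place_of('wrist',q)[:3]: print(q,r['score'],r['pixel'],at_z(s,r['pixel'],z).round(3))
for m in masks_of('wrist','free_lane')[:2]:
    print('lane',m['score'],m['extent'])
```

```text
[0.50150263 0.13849666 0.31112569] [ 3.13094855e+00 -1.53309922e-03  1.56986931e+00] 7.85 0.021160227172820904
feeder 0.84 [359.1, 193.5] [0.568 0.09  0.   ]
plunger_top 0.76 [400.5, 210.3] [0.617 0.086 0.078]
cap_1 0.82 [326.5, 196.9] [0.514 0.085 0.   ]
cap_1 0.55 [360.5, 194.3] [0.57  0.089 0.   ]
beam_block 0.76 [251.1, 117.5] [0.396 0.213 0.   ]
tape_roll 0.63 [240.9, 39.9] [0.386 0.325 0.   ]
spare_post 0.66 [430.4, 120.1] [0.677 0.21  0.   ]
lane 0.62 [296.6, 7.2, 358.7, 80.1]
lane 0.18 [346.1, 167.3, 415.4, 220.4]
```

View pics/wrist3.png

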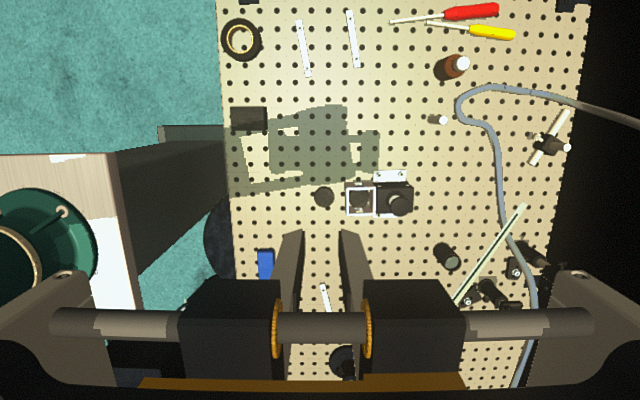

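The picture shows the cap at (324,196) clear of the mouth, the plunger back up at (402,202), and the free lane's rails from (300,20) to (308,76) and from (349,11) to (357,67). I'll fit the rails numerically.

Run:
```python
from h import *
s=snap('wrist')
hsv=cv2.cvtColor(s['pixels'],cv2.COLOR_RGB2HSV)
m=((hsv[...,1]<40)&(hsv[...,2]>180)).astype(np.uint8)
m[110:]=0;m[:,:280]=0;m[:,375:]=0
n,l,st,_=cv2.connectedComponentsWithStats(m)
for i in range(1,n):
    if st[i,4]<80: continue
    ys,xs=np.where(l==i)
    P=np.array([at_z(s,p,.007)[:2] for p in zip(xs,ys)])
    (c,sz,a)=cv2.minAreaRect((P*1000).astype(np.float32)); print(st[i],np.round(c,1),np.round(sz,1),a)
    v=np.linalg.eigh(np.cov(P.T))[1][:,1];print('dir from y deg',np.degrees(np.arctan2(-v[0],v[1])))
for q in ['cap_1']:
  for r in masks_of('wrist',q)[:2]:
    ys,xs=np.where(r['mask']);P=np.array([at_z(s,p,.006)[:2] for p in zip(xs,ys)])
    print(r['score'],P.mean(0),P.min(0),P.max(0))
```

```text
[349   6  15  60 424] [551.8 324.8] [10.7 80.1] 10.360408782958984
dir from y deg 10.4727017127647
[ 280   16   95   94 5396] [510.5 287.3] [127.6 141.2] 89.83411407470703
dir from y deg 66.99782309927146
0.76 [0.50932351 0.0857653 ] [0.49305858 0.06956741] [0.52548284 0.10144478]
0.73 [0.56645661 0.08358019] [0.55117342 0.06787448] [0.58238688 0.0965202 ]
```

Run:
```python
from h import *
o=get_obs();print(o['tool_pos'],o['ee_rot'],o['width'])
s=snap('wrist')
u=np.array([np.cos(.1815),np.sin(.1815)]);v=np.array([-u[1],u[0]]);c=np.array([.552,.325])-.037*u;print(c)
for k in (-.037,.037): print(proj(s,[[*(c+k*u+j*v),.007] for j in (-.04,.04)]))
```

```text
[0.5017458  0.13766188 0.30374854] [-3.14058549e+00  2.70504955e-04  1.56997581e+00] 0.02442014880932262
[0.51560776 0.31832131]
[[310.72538622  74.94587541]
 [300.08449543  16.54109364]]
[[360.63026037  65.3713916 ]
 [351.82373046   6.27255875]]
```

Emit:
apply_moves(commands=[[0, 0, -0.05, 0.003, -0.04, -0.01, 26], [0, 0, -0.1, 0.006, -0.08, -0.03, 26], [0, 0, -0.1, 0.006, -0.09, -0.07, 26], [0, 0, -0.1, 0.006, -0.09, -0.115, 26], [0, 0, -0.1, 0.006, -0.09, -0.155, 26]])

```text
time: 9.0
tool_pos: [0.5073, 0.0473, 0.1475]
ee_rot: [3.142, -0.0, 1.469]
wrist_force: [0.4, 0.5, 0.5]
width: 0.0246
finger_force: 0.0
```

Emit:
apply_moves(commands=[[0, 0, 0, 0, 0, -0.045, 26], [0, 0, 0, 0, 0, -0.08, 26], [0, 0, 0, 0, 0, -0.105, 26], [0, 0, 0, 0, 0, -0.12, 26], [0, 0, 0, 0, 0, -0.125, 26]])

```text
time: 9.5
tool_pos: [0.5059, 0.048, 0.022]
ee_rot: [-3.137, 0.0, 1.471]
wrist_force: [-0.3, -0.1, 0.1]
width: 0.0246
finger_force: 0.0
```

Run:
```python
from h import *
s=snap('wrist','wrist4.png')
o=get_obs();print(o['tool_pos'],o['ee_rot'],o['width'],o['wrist_force'])
for r in place_of('wrist','cap_1')[:3]: print(r['score'],r['pixel'],at_z(s,r['pixel'],0).round(4))
for r in masks_of('wrist','cap_1')[:2]:
    ys,xs=np.where(r['mask']);P=np.array([at_z(s,p,.008)[:2] for p in zip(xs,ys)])
    print(r['score'],P.mean(0),P.min(0),P.max(0))
```

```text
[0.50629137 0.04801952 0.0224195 ] [-3.13817701e+00  3.57789446e-04  1.47062637e+00] 0.02448249220071846 [ 0.0433804  -0.07953625  0.65967428]
0.96 [319.9, 178.3] [0.5093 0.0849 0.    ]
0.64 [407.2, 166.4] [0.568  0.0873 0.    ]
0.91 [0.50951838 0.08685377] [0.49235198 0.06957692] [0.52647529 0.10369231]
0.6 [0.56828824 0.08615943] [0.55269294 0.06800452] [0.58570062 0.10269176]
```

View pics/wrist4.png

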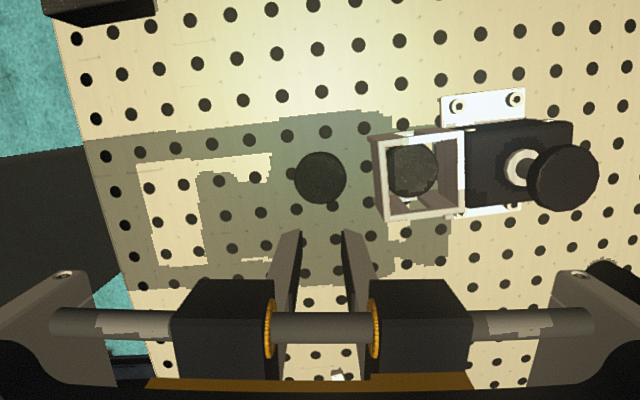

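The picture shows the cap at (320,178), centred ahead of the open fingers at (295,232) and (350,232). I'll lower them and push.

Emit:
apply_moves(commands=[[0, 0, 0, 0, 0, -0.01, 26], [0, 0, 0, 0, 0, -0.016, 26], [0, 0, 0, 0, 0, -0.0185, 26], [0, 0, 0, 0.0005, 0.005, -0.0185, 26], [0, 0, 0, 0.001, 0.01, -0.0185, 26]])

```text
time: 10.15
tool_pos: [0.5087, 0.0585, 0.006]
ee_rot: [3.141, -0.0, 1.47]
wrist_force: [0.4, 0.1, -0.2]
width: 0.0244
finger_force: 0.0
```

Emit:
apply_moves(commands=[[0, 0, 0, 0.001, 0.01, 0, 26], [0, 0, 0, 0.002, 0.02, 0, 26], [0, 0, 0, 0.003, 0.03, 0, 26], [0, 0, 0, 0.004, 0.04, 0, 26], [0, 0, 0, 0.005, 0.05, 0, 26]])

```text
time: 10.65
tool_pos: [0.5137, 0.1092, 0.0059]
ee_rot: [3.141, 0.0, 1.471]
wrist_force: [1.4, -0.8, 0.2]
width: 0.0242
finger_force: 0.2
```

```bash
cat > look.py <<'E'
from h import *
import sys
s=snap('wrist',sys.argv[1])
o=get_obs();print(o['time'],o['tool_pos'],o['ee_rot'],o['wrist_force'])
for r in place_of('wrist','cap_1')[:3]: print(r['score'],r['pixel'],at_z(s,r['pixel'],0).round(4))
E
python3 look.py wrist5.png
```

```text
10.7 [0.51377248 0.11055679 0.00593679] [ 3.14119819e+00 -1.43128576e-03  1.47204172e+00] [0.22272025 0.66904752 0.96848305]
0.79 [321.4, 210.4] [0.5165 0.1285 0.    ]
0.2 [582.1, 48.1] [0.6775 0.2119 0.    ]
```

Emit:
apply_moves(commands=[[0, 0, 0, 0.001, 0.012, 0, 26], [0, 0, 0, 0.002, 0.024, 0, 26], [0, 0, 0, 0.003, 0.036, 0, 26], [0, 0, 0, 0.004, 0.048, 0, 26], [0, 0, 0, 0.005, 0.06, 0, 26]])

```text
time: 11.25
tool_pos: [0.5186, 0.1693, 0.0058]
ee_rot: [-3.142, -0.0, 1.471]
wrist_force: [-0.7, -0.6, -0.4]
width: 0.0247
finger_force: 0.1
```

Emit:
apply_moves(commands=[[0, 0, 0.05, 0.002, 0.012, 0, 26], [0, 0, 0.1, 0.005, 0.024, 0, 26], [0, 0, 0.15, 0.008, 0.034, 0, 26], [0, 0, 0.2, 0.011, 0.044, 0, 26], [0, 0, 0.25, 0.013, 0.05, 0, 26]])

```text
time: 11.75
tool_pos: [0.5318, 0.2195, 0.0058]
ee_rot: [3.141, -0.0, 1.726]
wrist_force: [-0.5, -0.3, 0.2]
width: 0.0243
finger_force: 0.1
```

```bash
python3 look.py wrist6.png
```

```text
11.8 [0.53197821 0.22017292 0.00580089] [ 3.14086886e+00 -8.36480322e-04  1.72712307e+00] [ 0.96963694  0.22749196 -0.18879339]
0.6 [322.7, 212.9] [0.5307 0.2373 0.    ]
```

View pics/wrist6.png

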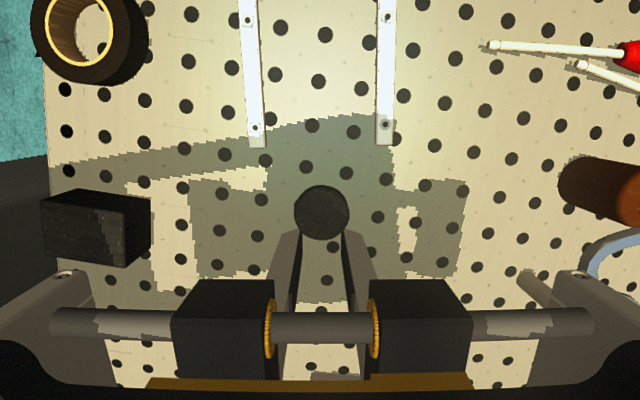

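The cap sits in the V at (322,213). The near rail ends are at (257,147) and (384,145), and the entry between them is clear. I'll refine the lane centre from them.

Run:
```python
from h import *
s=snap('wrist')
p=[at_z(s,q,.007)[:2] for q in [(257,146),(385,144),(245,0),(390,0)]]
print(np.round(p,4)); m=(p[0]+p[1])/2; d=p[1]-p[0]; L=np.linalg.norm(d); u=d/L; v=np.array([-u[1],u[0]])
print(L,np.degrees(np.arctan2(u[1],u[0])),[np.degrees(np.arctan2(-(p[i+2]-p[i])[0],(p[i+2]-p[i])[1])) for i in (0,1)])
v=np.array([-np.sin(.1815),np.cos(.1815)]);print('centre',m+.04*v)
```

```text
[[0.4866 0.2739]
 [0.5595 0.2863]
 [0.4722 0.349 ]
 [0.5472 0.3605]]
0.0740108255731005 9.674097575028323 [np.float64(10.85810242311317), np.float64(9.414868034333312)]
centre [0.51583487 0.31947038]
```

Emit:
apply_moves(commands=[[0, 0, 0.01, -0.0015, 0.01, 0, 26], [0, 0, 0.02, -0.003, 0.02, 0, 26], [0, 0, 0.024, -0.0045, 0.03, 0, 26], [0, 0, 0.024, -0.0065, 0.04, 0, 26], [0, 0, 0.024, -0.008, 0.05, 0, 26]])

```text
time: 12.4
tool_pos: [0.5232, 0.2692, 0.0058]
ee_rot: [3.142, -0.0, 1.745]
wrist_force: [0.3, -0.4, -0.5]
width: 0.0243
finger_force: 0.1
```

Emit:
apply_moves(commands=[[0, 0, 0, -0.0015, 0.009, 0, 26], [0, 0, 0, -0.003, 0.017, 0, 26], [0, 0, 0, -0.004, 0.023, 0, 26], [0, 0, 0, -0.0045, 0.027, 0, 26], [0, 0, 0, -0.005, 0.029, 0, 26]])

```text
time: 12.9
tool_pos: [0.5185, 0.2974, 0.0058]
ee_rot: [3.141, 0.0, 1.745]
wrist_force: [1.1, 0.2, 0.6]
width: 0.0242
finger_force: 0.1
```

Emit:
apply_moves(commands=[[0, 0, 0, 0.002, -0.015, 0, 26], [0, 0, 0, 0.005, -0.03, 0, 26], [0, 0, 0, 0.006, -0.035, 0.03, 26], [0, 0, 0, 0.006, -0.035, 0.07, 26], [0, 0, 0, 0.006, -0.035, 0.11, 26]])

```text
time: 13.4
tool_pos: [0.5244, 0.2596, 0.1163]
ee_rot: [-3.14, 0.001, 1.742]
wrist_force: [0.7, -0.2, -0.2]
width: 0.0243
finger_force: 0.0
```

```bash
python3 look.py wrist7.png
python3 - <<'E'
from h import *
u=np.array([np.cos(.1815),np.sin(.1815)]);v=np.array([-u[1],u[0]])
for c in ('wrist','scene'):
  s=snap(c)
  for q in ('cap_1','free_lane','plunger_top'):
    for r in place_of(c,q)[:3]:
      p=at_z(s,r['pixel'],.078 if q[0]=='p' else 0)[:2];d=p-[.516,.319];print(c,q,round(r['score'],2),p.round(4),(d@u).round(4),(d@v).round(4))
E
```

```text
13.45 [0.5286647  0.26146399 0.12560672] [ 3.12861636e+00 -2.05412764e-03  1.74258593e+00] [ 2.40520346 -0.029633    3.79352331]
0.96 [322.2, 137.0] [0.5159 0.3164 0.    ]
0.66 [330.6, 346.1] [0.5672 0.0804 0.    ]
0.39 [190.5, 218.9] [0.3958 0.2114 0.    ]
wrist cap_1 0.96 [0.5155 0.3143] -0.0014 -0.0046
wrist cap_1 0.49 [0.5684 0.0781] 0.0081 -0.2464
scene cap_1 0.53 [0.5566 0.0951] -0.0005 -0.2275
scene cap_1 0.46 [0.5234 0.3127] 0.0062 -0.0075
scene free_lane 0.49 [0.5182 0.3139] 0.0012 -0.0054
scene plunger_top 0.4 [0.6166 0.0893] 0.0575 -0.2441
```

View pics/wrist7.png

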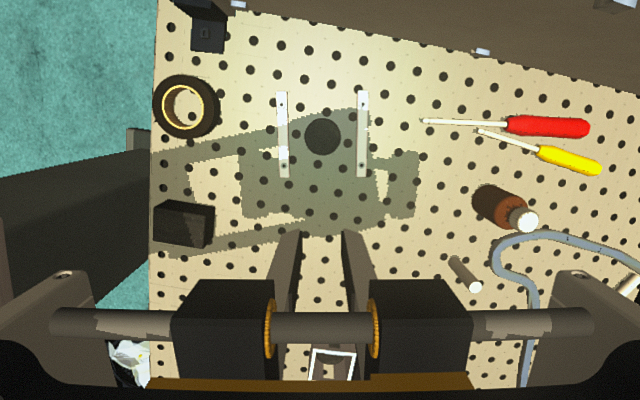

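The cap at (322,137) lies centred between the rails (x 282 to 363, y 92 to 177). I'll back off a little and confirm there is no contact.

Emit:
apply_moves(commands=[[0, 0, 0, -0.02, -0.02, 0.03, 26], [0, 0, 0, -0.04, -0.04, 0.05, 26], [0, 0, 0, -0.05, -0.05, 0.06, 26], [0, 0, 0, -0.05, -0.05, 0.06, 26], [0, 0, 0, -0.05, -0.05, 0.06, 26]])

```text
time: 14.4
tool_pos: [0.4745, 0.2123, 0.1752]
ee_rot: [-3.141, -0.0, 1.745]
wrist_force: [-0.4, 0.1, -0.0]
width: 0.0244
finger_force: 0.0
```

```bash
python3 look.py w8.png; python3 -c "
from bench import *
print(get_obs()['wrist_force'],get_obs()['qvel']);print(close_job())"
```

```text
14.45 [0.47443384 0.21236985 0.17454203] [-3.14008576e+00  3.45711284e-05  1.74493866e+00] [ 0.03927415  0.39965873 -0.30247506]
0.96 [375.9, 99.1] [0.5184 0.3165 0.    ]
[-0.09028318 -0.54481888 -0.18160778] [ 0.00071669  0.00680834 -0.00196389 -0.00048115  0.00154928 -0.00102072]
the job is handed in; nothing more can be done
None
```

I pressed the plunger once, one cap came out, and I pushed it into the empty lane, where it measured about 5 mm from the middle; the arm was clear when I handed the job in, but no verdict came back.

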